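# Find the loose bolt in the fixture and hold its cap open

### The arm

A 6-joint arm with a two-finger parallel gripper is mounted at the origin on a cart in front of the work surface, level with it; the furniture and walls round the work are solid. World frame = base frame: x ahead of the robot, y to its left, z up, the work surface at z = 0. Lengths are in m, angles in rad, forces in N, time in s.
With the tool pointing down it reaches from about 0.2 to 0.875 m from the base axis. Payload 3.4 kg.
Tool frame: the origin (TCP) lies between the finger pads; the fingertips stand 8 mm ahead of it and the grasp point (between the pads) lies 11 mm behind it; z points along the fingers, y is the direction in which the jaws open and shut (so a half turn about z gives the same grasp; the last joint's range is limited). The gripper opens to 94 mm and grips with 3 to 60 N. Pads are 16 mm wide; open, the fingers measure 119 mm over their backs; the gripper's body (75 mm by 177 mm) begins 78 mm behind the grasp point.
Start: joints at [1.1, 0.276, 1.505, -0, 1.361, -0.121], TCP at [0.197, 0.54, 0.213] pointing down, gripper open.
Joint ranges: [-2.89, 2.89], [-0.75, 2.08], [0.22, 2.7], [-1.18, 4.32], [0.11, 2.71], [-2.7, 2.7]. Speed limits (rad/s): [2.57, 2.57, 3.14, 3.14, 3.14, 3.14].

### API

Orientations are given as a rotation vector (axis times angle).
In Python, from station import sense, grab_frame, calibration, job_done gives the robot as it stands.
- The arm moves only by the tool move_arm, never from a script. Its argument "moves" is a list that holds one entry, the list of rows, each a list of 7 numbers: the turn, a rotation vector about the tool's x, y, z in degrees, then the shift along the tool's x, y, z in mm, then the closure, from 0 (fully open) to 1 (shut). In form: [[[ax, ay, az, x, y, z, grip], ...]]. A call has exactly 8 rows; each row is the pose to reach, as a shift and turn from the pose commanded when the call began, along the tool's axes at that moment; what a row does not reach only later rows make up. A row lasts 1/8 s, in which the tool goes at most 62.5 mm and 10.7 degrees, less where a joint would pass 70% of its speed; a pose out of reach is approached as far as the arm can. A call with a gripper value outside its range is refused whole. The fingers move at their own pace and stop on an object; "force" is the grip in N (left out, the last holds). Time passes only in rows, so rows that repeat a pose let the fingers close, or fill a call up. It gives the time, the measured TCP pose, the force and the opening at its end, in the units of the state.
- sense(): the state, without advancing time (a new reading comes with each control period).
- grab_frame(name): name is "scene" or "top"; returns the picture (384x512x3 uint8, blue, green, red); there is no depth.
- calibration(name): a dict with "fx", "fy", "cx", "cy" (pixels), "k1" (the pictures are not rectified: a ray, as slopes to the right and down, at radius r is drawn at 1 + k1 r^2 times it, then the intrinsics apply), "world_to_cam" (4x4, takes a point from world to camera coordinates). Camera axes: x right, y down, z forward; pixel columns grow to the right and rows downward; lengths in m; the calibration is good to about 2 mm. A picture is of the moment at which its call begins. calibration takes no time and is no camera call.
- job_done(): hands the job in, once; it reports no verdict.
The state is a dict: "clock": time; "q": joint angles; "joint_velocities": joint speeds; "joint_torque": joint torques, N m; "eef_pos": TCP position; "orientation": TCP orientation; "ft_force": force on the tool from outside, world axes, zero at the start; "ft_torque": the same for the moment, N m; "gripper_width": opening from 0.0 (shut) to 1.0 (fully open).
Only numpy, scipy, OpenCV 4.12 (cv2) and the standard library are available. Lean on these libraries where they do the work, as an engineer would, in place of code of your own. Each camera call takes 0.05 s, during which the arm holds its last target.

### The job

One of the three capped bolts under the shallow drawer of the grey fixture has worked loose: pull the drawer fully open by its handle and leave it open, then tap the blue caps from above with a fingertip until you find the bolt that gives way under the tap. Lift the hinged cap of that bolt by its front tab to at least 45 degrees and finish while still holding it up, so that I can get the key onto the bolt. Keep the other two caps shut and do not disturb the vial, the beaker or the roll of tape.

Things in the scene. Friction and masses are not known exactly. Their poses are not given: they have to be found in the camera images.
- fixture: grey fixture, fixed, 92 x 248 mm, side runners 47 mm high, base plate 10 mm thick; origin on its underside, straight under the middle bolt; x points away from the drawer's front (the drawer opens along -x), y left along the row of bolts, z up. Shut, the drawer hides the bolts
- drawer (a joint): how far the drawer is pulled out, 0 (shut) to 0.11 m (its stop); about 2 N of friction, stays where it is left. Fully open its rear edge is 82 mm in front (-x) of the bolt row, its rim 62 mm and its handle 84 mm above the fixture's underside
- drawer_handle (a point): centre of the drawer's handle: a round steel bar 10 mm thick and 80 mm long, running along the fixture's y, standing on the drawer's front panel with its axis 17 mm above the rim; free in front and behind (the drawer is an open tray), so it can be pinched from above across the fixture's x
- cap_left (a point): fixed point: centre of the top of the left (+y) cap while shut and not pressed; axes as the fixture's. A cap is a blue cup 27 mm across, 15 mm high, over a bolt; caps 62 mm apart. A tab 10 mm thick (y), 12 mm high sticks out to the front (-x), 13 to 42 mm before this point, top level with the cap's top, free air below: grip it across y about 34 mm before this point
- cap_middle (a point): the same point for the middle cap. Every cap's hinge axis is parallel to y, 18 mm behind (+x) and 7 mm below its point; the tab swings up and back
- cap_right (a point): the same point for the right (-y) cap. Pressed from above, a tight bolt does not move at all; the loose one sinks 6 mm with its cap (about 3 N at full depth) and springs back
- bolt_loose (a joint): how far the loose bolt is pressed down, 0 to 0.006 m; which of the three places it has differs from start to start
- cap_of_loose (a joint): opening angle of the loose bolt's cap, 0 (shut) to 1.4 rad; a weak spring (under 1 N at the tab) and its weight shut it when let go
- cap_of_tight_1 (a joint): opening angle of the cap of one of the tight bolts, as above
- cap_of_tight_2 (a joint): opening angle of the cap of the other tight bolt, as above
- vial_4_mid (a point): centre of a brown glass vial with a blue screw cap, 30 mm across, 66 mm high; bystander, left of the fixture
- tape_roll_2_mid (a point): centre of a green roll of tape lying flat, 67 mm across, 19 mm high; bystander, right
- beaker_50_mid (a point): centre of a small glass beaker, 45 mm across, 58 mm high; bystander, right of the fixture

How it is judged:
By the outcome, as a careful person would: the job done as asked, in the order asked, and still so for the second after the job is handed in, while the arm keeps its last pose, push and grip.
It also fails if it takes over 64 s, if anything falls off the work surface, if the arm or the gripper's body presses on something with over 40 N, if the wrist force passes 120 N, or if a joint passes its speed limit or range.

## Working session

There is one attempt and no reset: what is moved stays moved. The work goes in short steps, Python scripts to look and compute and a tool call to move; the robot and the scene stay as the last step left them, time stands still between calls to the robot, and variables do not carry over. Pictures are saved under pics/ and viewed, and the job is handed in when it is done.

Besides the shell and the picture viewer there is one more tool, called after ">>>" by a JSON object that holds its "fn" and its "kwargs", one argument or row to a line. move_arm: Moves the arm, as the interface text tells. Its arguments: {"type":"object","properties":{"moves":{"type":"array"},"force":{"type":"number"}},"required":["moves"]}

```bash
ls; mkdir -p pics; python3 - <<'E'
from station import *
import cv2
s=sense();print({k:s[k] for k in('clock','eef_pos','orientation','ft_force','gripper_width')})
for n in('scene','top'):
    cv2.imwrite(f'pics/{n}0.png',grab_frame(n));c=calibration(n);print(n,c)
E
```

```text
pics
{'clock': 0.0, 'eef_pos': array([0.19681943, 0.53968472, 0.21263968]), 'orientation': array([-5.46640104e-01, -3.09314537e+00,  2.62640249e-03]), 'ft_force': array([ 0.56880784,  0.19813068, -0.38573787]), 'gripper_width': 1.0025337123741138}
scene {'fx': 389.0185979421665, 'fy': 389.0185979421665, 'cx': 250.3269083224262, 'cy': 187.9084037552905, 'k1': -0.12333651495301473, 'world_to_cam': array([[-0.77780521,  0.62822101, -0.01890573,  0.41196659],
       [ 0.49232089,  0.59029613, -0.63966447, -0.27564344],
       [-0.39069068, -0.50684204, -0.76842172,  1.31524817],
       [ 0.        ,  0.        ,  0.        ,  1.        ]])}
top {'fx': 385.57359502484525, 'fy': 385.57359502484525, 'cx': 257.92697554920977, 'cy': 188.4189273787374, 'k1': -0.02038985166126036, 'world_to_cam': array([[ 0.09050434, -0.99588843, -0.00389879,  0.01351598],
       [-0.97484908, -0.08779038, -0.20484656,  0.56848227],
       [ 0.20366204,  0.02234024, -0.97878633,  0.92216865],
       [ 0.        ,  0.        ,  0.        ,  1.        ]])}
```

View pics/scene0.png

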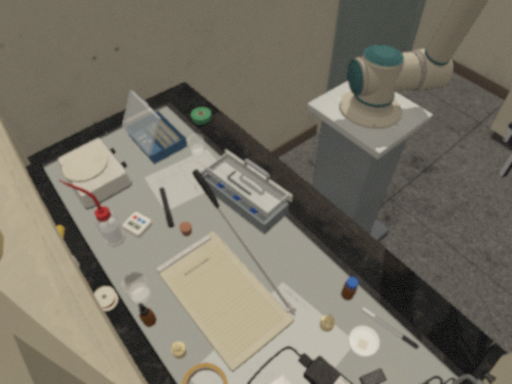

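View pics/top0.png

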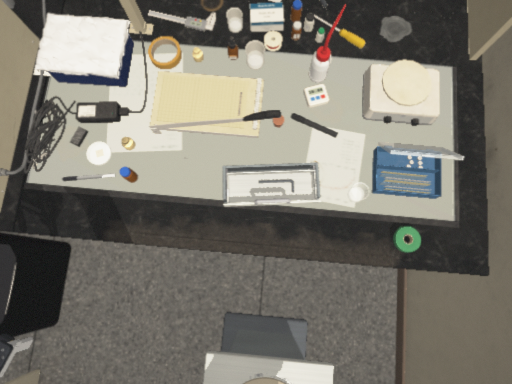

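```bash
cat > h.py <<'E'
import numpy as np,cv2
from station import *
def ray(n,u,v):
    c=calibration(n);xd=(u-c['cx'])/c['fx'];yd=(v-c['cy'])/c['fy']
    x,y=xd,yd
    for _ in range(20):
        f=1+c['k1']*(x*x+y*y);x,y=xd/f,yd/f
    T=c['world_to_cam'];R=T[:3,:3];o=-R.T@T[:3,3];d=R.T@np.array([x,y,1]);return o,d
def onplane(n,u,v,z):
    o,d=ray(n,u,v);return o+d*(z-o[2])/d[2]
def proj(n,p):
    c=calibration(n);T=c['world_to_cam'];q=T[:3,:3]@np.array(p)+T[:3,3];x,y=q[:2]/q[2];f=1+c['k1']*(x*x+y*y)
    return c['cx']+c['fx']*x*f,c['cy']+c['fy']*y*f
def crop(img,x0,y0,x1,y1,k,name):
    cv2.imwrite('pics/'+name,cv2.resize(img[y0:y1,x0:x1],None,fx=k,fy=k,interpolation=cv2.INTER_CUBIC))
E
python3 - <<'E'
from h import *
t=cv2.imread('pics/top0.png');s=cv2.imread('pics/scene0.png')
crop(t,205,145,335,220,6,'t0c.png');crop(s,190,140,300,235,6,'s0c.png')
E
```

```text
(no output)
```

View pics/t0c.png

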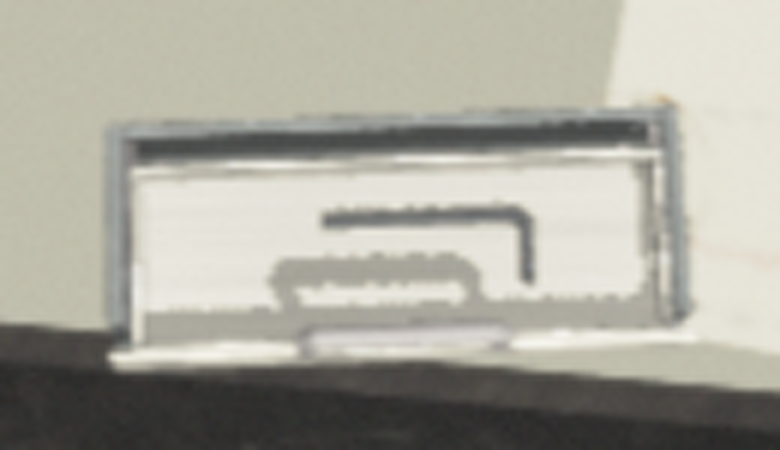

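View pics/s0c.png

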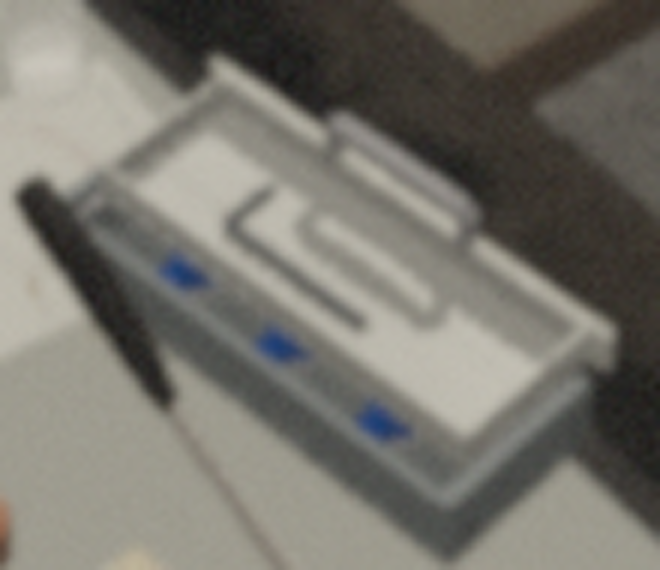

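```bash
python3 - <<'E'
from h import *
T=lambda a,b:(205+(a-2.5)/6,145+(b-2.5)/6)
S=lambda a,b:(190+(a-2.5)/6,140+(b-2.5)/6)
def tri(a,b):
    o1,d1=ray('top',*a);o2,d2=ray('scene',*b)
    A=np.c_[d1,-d2];k=np.linalg.lstsq(A,o2-o1,rcond=None)[0];p,q=o1+k[0]*d1,o2+k[1]*d2
    return (p+q)/2,np.linalg.norm(p-q)
print('handle L',onplane('top',*T(303,341),.084),tri(T(303,341),S(475,228)))
print('handle R',onplane('top',*T(510,333),.084),tri(T(510,333),S(338,122)))
print('runner rear L',onplane('top',*T(110,125),.047),tri(T(110,125),S(445,497)))
print('runner rear R',onplane('top',*T(678,103),.047),tri(T(678,103),S(82,195)))
print('runner front R',onplane('top',*T(685,318),.047));print('runner front L',onplane('top',*T(115,328),.047))
for p in [(180,270),(280,345),(380,423)]:
  print('cap',onplane('scene',*S(*p),.04))
print('panel L',onplane('top',*T(110,358),.067));print('panel R',onplane('top',*T(692,335),.067))
E
```

```text
handle L [0.52655616 0.06812119 0.084     ] (array([0.52551071, 0.0699486 , 0.08073899]), np.float64(0.004715602085838102))
handle R [ 0.53749729 -0.0161638   0.084     ] (array([ 0.53504373, -0.01395255,  0.08671515]), np.float64(0.0055666844080847905))
runner rear L [0.62031255 0.161515   0.047     ] (array([0.61642664, 0.16035012, 0.06019287]), np.float64(0.0012256350082704922))
runner rear R [ 0.65232805 -0.0838918   0.047     ] (array([ 0.64140707, -0.07580939,  0.06342371]), np.float64(0.016270218049263173))
runner front R [ 0.55750748 -0.09246917  0.047     ]
runner front L [0.53133363 0.14960212 0.047     ]
cap [ 0.61879416 -0.0210509   0.04      ]
cap [0.61041017 0.04215579 0.04      ]
cap [0.60351453 0.10321581 0.04      ]
panel L [0.51508904 0.14810389 0.067     ]
panel R [ 0.54660165 -0.0930226   0.067     ]
```

```bash
cat >> h.py <<'E'
from scipy.spatial.transform import Rotation as Rn
YAW=np.deg2rad(7.4)
def Rdown(yaw_y): # tool y at world angle yaw_y, z down
    y=np.array([np.cos(yaw_y),np.sin(yaw_y),0]);z=np.array([0,0,-1.]);x=np.cross(y,z);return np.c_[x,y,z]
def rel(pos,Rt,s=None):
    s=s or sense();R0=Rn.from_rotvec(s['orientation']).as_matrix()
    return np.round(Rn.from_matrix(R0.T@Rt).as_rotvec(degrees=True),1),np.round(1000*R0.T@(np.array(pos)-s['eef_pos']),1)
E
python3 - <<'E'
from h import *
print(rel([.532,.026,.16],Rdown(YAW)))
E
```

```text
(array([-0.1,  0. , 62.6]), array([-490.9, -367.7,   53.2]))
```

>>> {"fn": "move_arm", "kwargs": {
  "moves": [
    [[0,0,10,-60,-45,0,0],[0,0,20,-120,-90,0,0],[0,0,30,-180,-135,0,0],[0,0,40,-240,-180,10,0],[0,0,50,-300,-225,20,0],[0,0,60,-360,-270,30,0],[0,0,62.5,-420,-315,40,0],[0,0,62.5,-480,-360,50,0]]
  ],
  "force": 20
}}

```text
clock: 1.1
eef_pos: [0.4695, 0.1213, 0.1765]
orientation: [-2.073, -2.361, -0.001]
ft_force: [0.4, 0.8, -0.2]
gripper_width: 1.001
```

```bash
python3 - <<'E'
from h import *
print(sense()['clock'],sense()['eef_pos'],rel([.532,.026,.16],Rdown(YAW)),sense()['q'])
E
```

```text
1.1 [0.46953377 0.12129679 0.17651608] (array([ 0., -0.,  0.]), array([-102.6,   49.6,   16.5])) [ 1.08913732e-01  1.65737155e-01  1.74943298e+00  3.90263416e-04
  1.22625407e+00 -2.08784045e-02]
```

>>> {"fn": "move_arm", "kwargs": {
  "moves": [
    [[0,0,0,-50,25,8,0],[0,0,0,-102,50,16,0],[0,0,0,-102,50,16,0],[0,0,0,-102,50,16,0],[0,0,0,-102,50,16,0],[0,0,0,-102,50,16,0],[0,0,0,-102,50,16,0],[0,0,0,-102,50,16,0]]
  ]
}}

```text
clock: 2.1
eef_pos: [0.5316, 0.0289, 0.1611]
orientation: [2.071, 2.362, 0.0]
ft_force: [0.2, -0.9, 0.2]
gripper_width: 1.002
```

```bash
python3 - <<'E'
from h import *
print(sense()['eef_pos'],rel([.532,.026,.078],Rdown(YAW)),sense()['ft_force'])
s=grab_frame('scene');crop(s,190,90,350,235,4,'s1c.png')
t=grab_frame('top');crop(t,205,125,335,220,6,'t1c.png')
E
```

```text
[0.53157319 0.0289157  0.16105527] (array([ 0. , -0. ,  0.1]), array([-2.9,  0. , 83.1])) [ 0.20282346 -0.89848671  0.16582388]
```

View pics/s1c.png

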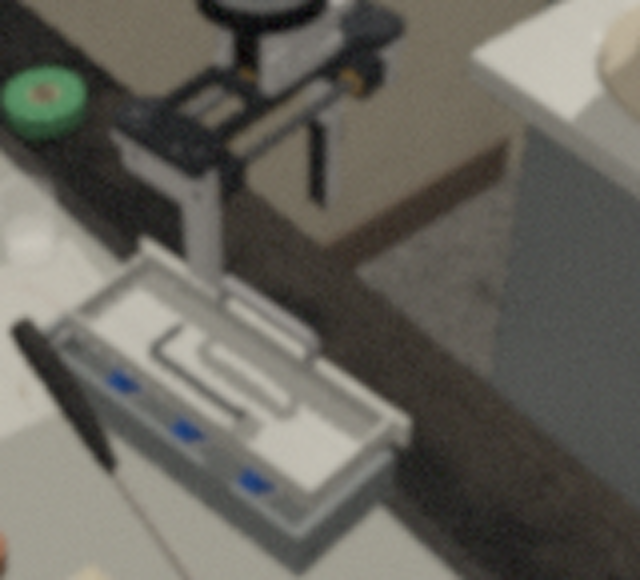

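The gripper is above the drawer, with its fingers on either side of the handle (handle bar from about (225,280) to (315,350) in the crop). Next I lower it and grip.

>>> {"fn": "move_arm", "kwargs": {
  "moves": [
    [[0,0,0,-2,0,30,0],[0,0,0,-2,0,60,0],[0,0,0,-2,0,83,0],[0,0,0,-2,0,83,0.5],[0,0,0,-2,0,83,1],[0,0,0,-2,0,83,1],[0,0,0,-2,0,83,1],[0,0,0,-2,0,83,1]]
  ],
  "force": 20
}}

```text
clock: 3.2
eef_pos: [0.5322, 0.0265, 0.0783]
orientation: [2.072, 2.361, 0.001]
ft_force: [0.1, 0.4, 0.2]
gripper_width: 0.507
```

>>> {"fn": "move_arm", "kwargs": {
  "moves": [
    [[0,0,0,0,0,0,1],[0,0,0,0,0,0,1],[0,0,0,0,0,0,1],[0,0,0,0,0,0,1],[0,0,0,0,0,0,1],[0,0,0,0,0,0,1],[0,0,0,0,0,0,1],[0,0,0,0,0,0,1]]
  ]
}}

```text
clock: 4.2
eef_pos: [0.5318, 0.0265, 0.0778]
orientation: [-2.072, -2.361, 0.0]
ft_force: [-0.7, -0.3, 0.5]
gripper_width: 0.097
```

>>> {"fn": "move_arm", "kwargs": {
  "moves": [
    [[0,0,0,0,-10,0,1],[0,0,0,0,-25,0,1],[0,0,0,0,-40,0,1],[0,0,0,0,-55,0,1],[0,0,0,0,-70,0,1],[0,0,0,0,-85,0,1],[0,0,0,0,-95,0,1],[0,0,0,0,-105,0,1]]
  ]
}}

```text
clock: 5.2
eef_pos: [0.437, 0.014, 0.0783]
orientation: [2.067, 2.347, 0.025]
ft_force: [29.2, 8.6, -28.0]
gripper_width: 0.095
```

>>> {"fn": "move_arm", "kwargs": {
  "moves": [
    [[0,0,0,0,-3,0,1],[0,0,0,0,-5,0,1],[0,0,0,0,-7,0,1],[0,0,0,0,-9,0,1],[0,0,0,0,-9,0,1],[0,0,0,0,-9,0,1],[0,0,0,0,-9,0,1],[0,0,0,0,-9,0,1]]
  ]
}}

```text
clock: 6.2
eef_pos: [0.4373, 0.0122, 0.0802]
orientation: [2.06, 2.337, 0.04]
ft_force: [32.6, 8.4, -27.5]
gripper_width: 0.1
```

```bash
python3 - <<'E'
from h import *
s=grab_frame('scene');crop(s,190,90,350,235,4,'s2c.png')
t=grab_frame('top');crop(t,205,125,335,260,5,'t2c.png')
print(sense()['q'],sense()['joint_torque'],sense()['ft_torque'])
E
```

```text
[-0.13758265  0.17675679  2.01606268  0.00888333  0.9128397  -0.26896144] [-3.49410251e+00 -4.00202250e+01 -6.86426550e+00 -3.77621099e+00
  1.09294394e+01  1.43330195e-02] [ 1.52886599 -5.59344821  0.06116517]
```

View pics/s2c.png

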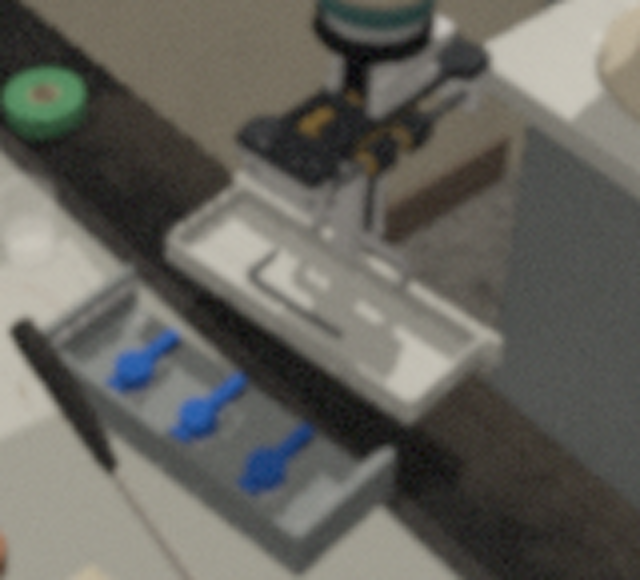

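View pics/t2c.png

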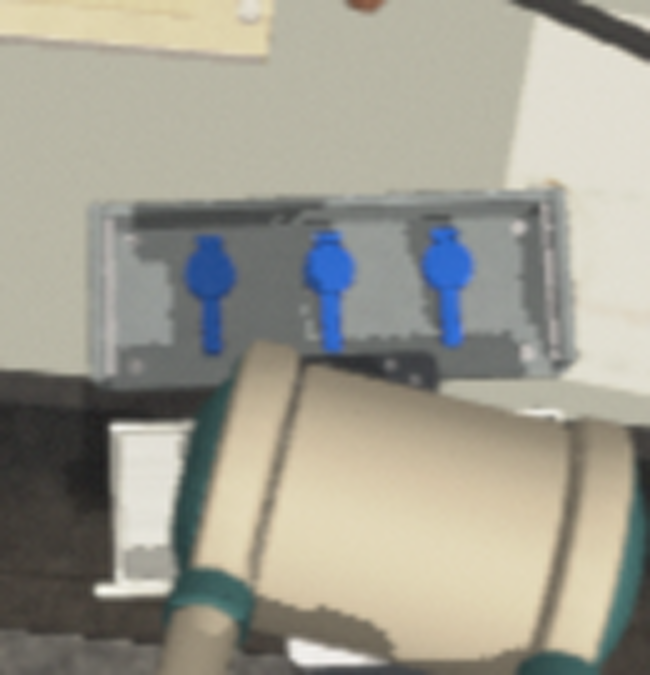

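```bash
python3 - <<'E'
from h import *
T=lambda a,b:(205+(a-2)/5,125+(b-2)/5)
S=lambda a,b:(190+(a-1.5)/4,90+(b-1.5)/4)
def tri(a,b):
    o1,d1=ray('top',*a);o2,d2=ray('scene',*b)
    k=np.linalg.lstsq(np.c_[d1,-d2],o2-o1,rcond=None)[0];p,q=o1+k[0]*d1,o2+k[1]*d2
    return (p+q)/2,np.linalg.norm(p-q)
c=[tri(T(*a),S(*b)) for a,b in[((210,275),(267,465)),((330,270),(197,413)),((448,265),(134,368))]]
for i in c:print(i)
xf=np.array([np.cos(YAW),np.sin(YAW)])
print([i[0][:2]@xf for i in c])
for z in(.057,.062):
  p=onplane('top',*T(112,423),z);print('rearL',p,p[:2]@xf)
  p=onplane('top',*T(95,590),z+.005);print('panelL',p,p[:2]@xf)
  p=onplane('scene',*S(408,415),z);print('rearL scene',p,p[:2]@xf)
  p=onplane('scene',*S(170,240),z);print('rearR scene',p,p[:2]@xf)
E
```

```text
(array([0.58881728, 0.09750471, 0.03998248]), np.float64(0.0023367343541241758))
(array([0.59715169, 0.03514586, 0.04074756]), np.float64(0.0015995944055666486))
(array([ 0.60536589, -0.02559887,  0.03871457]), np.float64(0.0028640077846304266))
[np.float64(0.5964712950768942), np.float64(0.5967047416982096), np.float64(0.5970268755555842)]
rearL [0.50501662 0.13756922 0.057     ] 0.5185287312402066
panelL [0.42077323 0.13656278 0.062     ] 0.4348573591033897
rearL scene [0.50012654 0.13562133 0.057     ] 0.5134284938511866
rearR scene [ 0.52112214 -0.0919728   0.057     ] 0.504936110323769
rearL [0.50428975 0.13707653 0.062     ] 0.5177444579702426
panelL [0.42048265 0.13607278 0.067     ] 0.43450609282227654
rearL scene [0.50311878 0.13839096 0.062     ] 0.5167525366576264
rearR scene [ 0.52398069 -0.08775378  0.062     ] 0.5083142354798854
```

The drawer's rear edge is about 80–85 mm in front of the caps, and the arm meets a firm 33 N, so the drawer is at its stop. The caps lie at about (0.589,0.098), (0.597,0.035) and (0.605,-0.026), with their tops at z≈0.040, 62 mm apart as they should be. Next I let go of the handle.

>>> {"fn": "move_arm", "kwargs": {
  "moves": [
    [[0,0,0,0,7,0,1],[0,0,0,0,13,0,1],[0,0,0,0,13,0,0.6],[0,0,0,0,13,0,0.6],[0,0,0,0,13,0,0.6],[0,0,0,0,13,0,0.6],[0,0,0,0,13,0,0.6],[0,0,0,0,13,0,0.6]]
  ]
}}

```text
clock: 7.3
eef_pos: [0.4316, 0.0134, 0.0778]
orientation: [-2.072, -2.361, 0.0]
ft_force: [0.6, 0.2, 0.0]
gripper_width: 0.403
```

>>> {"fn": "move_arm", "kwargs": {
  "moves": [
    [[0,0,0,0,0,-30,0.6],[0,0,0,0,0,-60,0.6],[0,0,10,0,0,-70,1],[0,0,20,0,0,-70,1],[0,0,30,0,0,-70,1],[0,0,40,0,0,-70,1],[0,0,50,0,0,-70,1],[0,0,60,0,0,-70,1]]
  ]
}}

```text
clock: 8.3
eef_pos: [0.4316, 0.0134, 0.1478]
orientation: [-2.978, -1.0, 0.0]
ft_force: [0.0, -0.8, 1.4]
gripper_width: 0.003
```

```bash
python3 - <<'E'
from h import *
s=grab_frame('scene');crop(s,190,90,350,235,4,'s3c.png')
s=sense();print(s['clock'],s['eef_pos'],s['q'],s['ft_force'],s['gripper_width'])
for k in(90,-90):
  print(rel([.589,.0975,.08],Rdown(YAW+np.deg2rad(k))))
E
```

```text
8.35 [0.43166337 0.01339609 0.14779341] [-1.30394516e-01  1.11482837e-01  1.89496366e+00  2.74903330e-05
  1.13534790e+00  7.95834890e-01] [ 0.41092873  0.890482   -0.37343172] 0.005007136324760616
(array([  -0. ,   -0. , -150.5]), array([176.3,  27.3,  67.8]))
(array([-0. ,  0. , 29.5]), array([176.3,  27.3,  67.8]))
```

View pics/s3c.png

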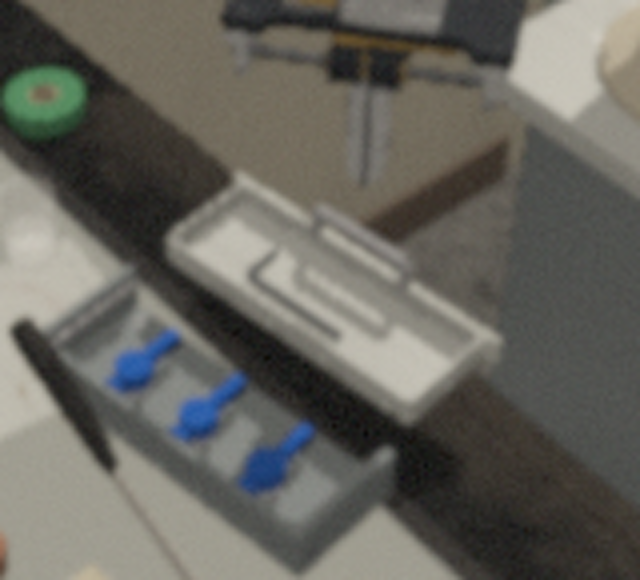

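The drawer stays open and the closed gripper is clear of it; the caps in the crop are at (135,370), (197,415) and (267,467). Next I go over the left cap.

>>> {"fn": "move_arm", "kwargs": {
  "moves": [
    [[0,0,10,50,8,0,1],[0,0,20,100,16,20,1],[0,0,29.5,150,24,50,1],[0,0,29.5,176.5,27.5,68,1],[0,0,29.5,176.5,27.5,68,1],[0,0,29.5,176.5,27.5,80,1],[0,0,29.5,176.5,27.5,90,1],[0,0,29.5,176.5,27.5,90,1]]
  ]
}}

```text
clock: 9.35
eef_pos: [0.5873, 0.0984, 0.0574]
orientation: [-3.134, -0.218, 0.003]
ft_force: [-0.4, 0.7, 1.5]
gripper_width: 0.007
```

```bash
python3 - <<'E'
from h import *
s=grab_frame('scene');crop(s,190,90,350,235,4,'s4c.png')
s=sense();print(s['eef_pos'],s['q'],s['ft_force'])
print(rel([.589,.0975,.048],Rdown(YAW-np.pi/2)))
E
```

```text
[0.58792686 0.09848676 0.05796126] [4.92817423e-02 4.30044329e-01 1.68244823e+00 1.48007792e-05
 1.02945568e+00 1.48148366e+00] [ 0.04655635  0.00818072 -0.20559987]
(array([-0. ,  0. ,  0.5]), array([ 0.9,  1.1, 10. ]))
```

View pics/s4c.png

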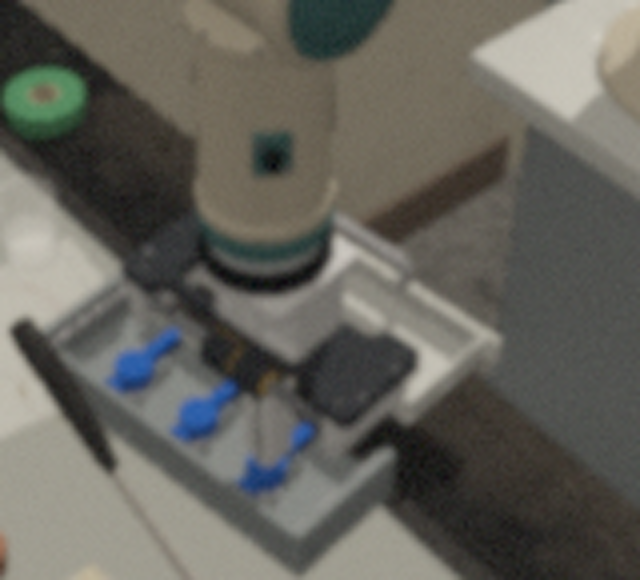

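The fingertip is over the left cap (265,470). Now I tap it.

>>> {"fn": "move_arm", "kwargs": {
  "moves": [
    [[0,0,0,1,1,4,1],[0,0,0,1,1,8,1],[0,0,0,1,1,10,1],[0,0,0,1,1,12,1],[0,0,0,1,1,14,1],[0,0,0,1,1,16,1],[0,0,0,1,1,16,1],[0,0,0,1,1,16,1]]
  ]
}}

```text
clock: 10.4
eef_pos: [0.5903, 0.0978, 0.0508]
orientation: [3.133, 0.219, 0.008]
ft_force: [-13.1, -2.3, 48.1]
gripper_width: 0.006
```

Left: no give at all, 48 N at TCP z=0.0508, so that bolt is tight. The middle cap is next, with a gentler tap.

>>> {"fn": "move_arm", "kwargs": {
  "moves": [
    [[0,0,0,0,0,-20,1],[0,0,0,0,0,-25,1],[0,0,0,0,31,-25,1],[0,0,0,0,62,-25,1],[0,0,0,0,62,-25,1],[0,0,0,0,62,-18,1],[0,0,0,0,62,-12,1],[0,0,0,0,62,-12,1]]
  ]
}}

```text
clock: 11.4
eef_pos: [0.5976, 0.0375, 0.0529]
orientation: [-3.133, -0.22, 0.003]
ft_force: [0.3, 0.1, -0.1]
gripper_width: 0.006
```

>>> {"fn": "move_arm", "kwargs": {
  "moves": [
    [[0,0,0,0,0,2,1],[0,0,0,0,0,4,1],[0,0,0,0,0,6,1],[0,0,0,0,0,7,1],[0,0,0,0,0,8,1],[0,0,0,0,0,8,1],[0,0,0,0,0,8,1],[0,0,0,0,0,8,1]]
  ]
}}

```text
clock: 12.4
eef_pos: [0.5985, 0.0368, 0.0461]
orientation: [-3.134, -0.218, -0.001]
ft_force: [-1.1, 2.4, 5.9]
gripper_width: 0.005
```

```bash
python3 - <<'E'
from h import *
s=sense();print(s['eef_pos'],s['ft_force'])
print(rel([.6054,-.0256,.046],Rdown(YAW-np.pi/2)))
E
```

```text
[0.59845918 0.0368331  0.04612051] [-1.12383531  2.41823402  5.90736133]
(array([-0. , -0. ,  0.5]), array([-1.8, 62.8,  0.1]))
```

>>> {"fn": "move_arm", "kwargs": {
  "moves": [
    [[0,0,0,0,0,-10,1],[0,0,0,0,0,-20,1],[0,0,0,0,31,-20,1],[0,0,0,0,62,-20,1],[0,0,0,0,62,-20,1],[0,0,0,0,62,-12,1],[0,0,0,0,62,-8,1],[0,0,0,0,62,-8,1]]
  ]
}}

```text
clock: 13.4
eef_pos: [0.6062, -0.0239, 0.0532]
orientation: [-3.133, -0.22, 0.002]
ft_force: [0.3, -0.5, 0.1]
gripper_width: 0.004
```

>>> {"fn": "move_arm", "kwargs": {
  "moves": [
    [[0,0,0,0,0,2,1],[0,0,0,0,0,4,1],[0,0,0,0,0,6,1],[0,0,0,0,0,7,1],[0,0,0,0,0,8,1],[0,0,0,0,0,8,1],[0,0,0,0,0,8,1],[0,0,0,0,0,8,1]]
  ]
}}

```text
clock: 14.4
eef_pos: [0.607, -0.0242, 0.0515]
orientation: [3.134, 0.219, 0.004]
ft_force: [-8.0, 2.2, 28.9]
gripper_width: -0.003
```

```bash
python3 - <<'E'
from h import *
s=sense();print(s['eef_pos'],s['ft_force'])
E
```

```text
[ 0.60697583 -0.02423417  0.05146365] [-7.98374202  2.24306908 28.86708572]
```

Middle sinks 5 mm at low force; right stands firm at 29 N. So the middle bolt is the loose one. I lift off, half-open the gripper and move over the middle tab.

>>> {"fn": "move_arm", "kwargs": {
  "moves": [
    [[0,0,0,0,0,-20,1],[0,0,0,0,0,-40,1],[0,0,0,-18,-30,-45,0.8],[0,0,0,-36,-60.5,-45,0.65],[0,0,0,-36,-60.5,-45,0.65],[0,0,0,-36,-60.5,-45,0.65],[0,0,0,-36,-60.5,-45,0.65],[0,0,0,-36,-60.5,-45,0.65]]
  ],
  "force": 15
}}

```text
clock: 15.4
eef_pos: [0.5635, 0.0295, 0.0907]
orientation: [3.134, 0.217, 0.0]
ft_force: [-0.1, -0.3, 0.3]
gripper_width: 0.348
```

```bash
python3 - <<'E'
from h import *
s=grab_frame('scene');crop(s,200,130,300,235,6,'s5c.png')
s=sense();print(s['eef_pos'],s['ft_force'],s['gripper_width'])
print(rel([.5636,.0311,.026],Rdown(YAW-np.pi/2)))
E
```

```text
[0.56332229 0.02962599 0.09065625] [-0.96304793 -0.11193771 -0.17971438] 0.3486903105509688
(array([0. , 0. , 0.5]), array([ 0.5, -1.4, 64.7]))
```

View pics/s5c.png

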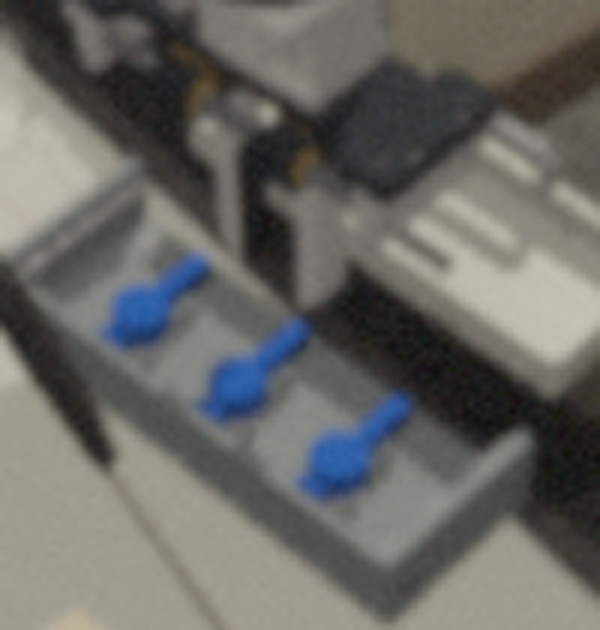

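All caps are shut, and the fingers stand above the middle tab (300,330), one on each side. Now I lower.

>>> {"fn": "move_arm", "kwargs": {
  "moves": [
    [[0,0,0,0,-1.5,15,0.65],[0,0,0,0,-1.5,30,0.65],[0,0,0,0,-1.5,40,0.65],[0,0,0,0,-1.5,50,0.65],[0,0,0,0,-1.5,58,0.65],[0,0,0,0,-1.5,64,0.65],[0,0,0,0,-1.5,64,0.65],[0,0,0,0,-1.5,64,0.65]]
  ]
}}

```text
clock: 16.45
eef_pos: [0.5626, 0.0317, 0.0283]
orientation: [3.134, 0.218, 0.001]
ft_force: [-2.4, 0.0, 8.6]
gripper_width: 0.349
```

```bash
python3 - <<'E'
from h import *
s=grab_frame('scene');crop(s,200,130,300,235,6,'s6c.png')
s=sense();print(s['eef_pos'],s['ft_force'],s['gripper_width'])
E
```

```text
[0.56257353 0.03171578 0.02821732] [-2.44572938 -0.33583466  8.27148721] 0.34775179236822595
```

View pics/s6c.png

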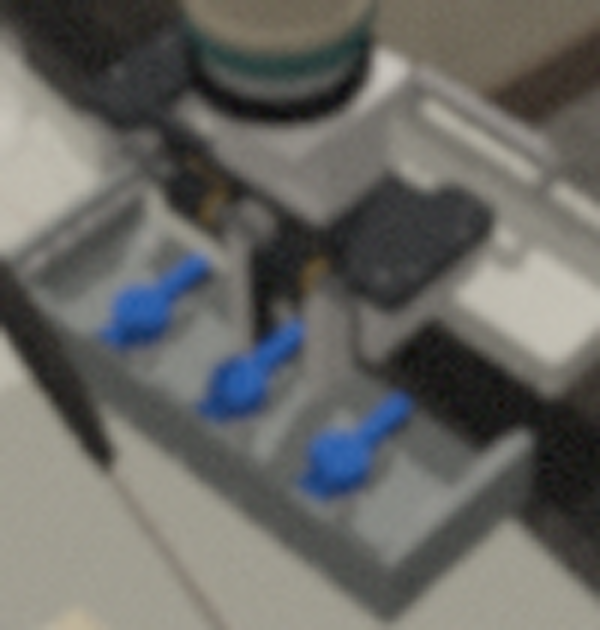

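The fingers straddle the middle tab (290,345). They touch the base lightly (8 N), so I raise 3 mm and close.

>>> {"fn": "move_arm", "kwargs": {
  "moves": [
    [[0,0,0,0,0,-2,0.65],[0,0,0,0,0,-4,0.75],[0,0,0,0,0,-4,0.85],[0,0,0,0,0,-4,1],[0,0,0,0,0,-4,1],[0,0,0,0,0,-4,1],[0,0,0,0,0,-4,1],[0,0,0,0,0,-4,1]]
  ]
}}

```text
clock: 17.5
eef_pos: [0.5626, 0.0321, 0.0308]
orientation: [-3.133, -0.218, 0.0]
ft_force: [0.7, 4.0, -1.1]
gripper_width: 0.106
```

```bash
python3 - <<'E'
from h import *
s=sense();print(s['eef_pos'],s['ft_force'],s['gripper_width'])
E
```

```text
[0.56257465 0.03205915 0.03077034] [ 0.74487811  4.01034353 -1.07703298] 0.10557183630673796
```

```bash
python3 - <<'E'
import numpy as np
for th in (5,10,15,20,25,30,35,40,45,50,55,60,63):
    a=np.deg2rad(th);t=np.deg2rad(th/3)
    dx=53-53*np.cos(a)+6*np.sin(a);dz=53*np.sin(a)+6*np.cos(a)-6
    print(th,round(-th/3,1),round(dx-11*np.sin(t),1),round(-11-dz+11*np.cos(t),1))
E
```

```text
5 -1.7 0.4 -4.6
10 -3.3 1.2 -9.1
15 -5.0 2.4 -13.6
20 -6.7 4.0 -17.8
25 -8.3 5.9 -22.0
30 -10.0 8.2 -25.9
35 -11.7 10.8 -29.5
40 -13.3 13.7 -33.0
45 -15.0 16.9 -36.1
50 -16.7 20.4 -38.9
55 -18.3 24.1 -41.4
60 -20.0 27.9 -43.6
63 -21.0 30.3 -44.7
```

>>> {"fn": "move_arm", "kwargs": {
  "moves": [
    [[0,0,0,0,-1,0,1],[0,-1.7,0,0.4,-1,-4.6,1],[0,-3.3,0,1.2,-1,-9,1],[0,-5,0,2.4,-1,-13.5,1],[0,-6.7,0,4,-1,-18,1],[0,-8.3,0,6,-1,-22,1],[0,-8.3,0,6,-1,-22,1],[0,-8.3,0,6,-1,-22,1]]
  ],
  "force": 20
}}

```text
clock: 18.5
eef_pos: [0.5672, 0.0329, 0.0524]
orientation: [3.115, 0.217, -0.229]
ft_force: [-3.4, -0.8, -1.5]
gripper_width: 0.104
```

```bash
python3 - <<'E'
from h import *
s=grab_frame('scene');crop(s,200,130,300,235,6,'s7c.png')
s=sense();print(s['eef_pos'],s['orientation'],s['ft_force'],s['gripper_width'])
E
```

```text
[0.56719118 0.03292906 0.05247513] [ 3.1149197   0.21688622 -0.22913018] [-3.32529267 -0.8248539  -2.23250064] 0.10483821532754918
```

View pics/s7c.png

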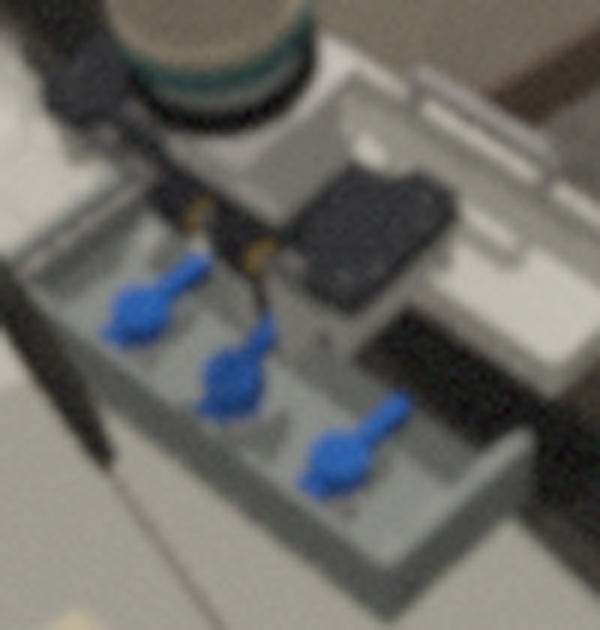

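The middle cap is lifting in the grip, with its tab at (260,335); the other two are shut. I continue along the arc.

>>> {"fn": "move_arm", "kwargs": {
  "moves": [
    [[0,-1.7,0,1.6,0,-4.2,1],[0,-3.4,0,3.7,0,-8.1,1],[0,-5,0,6,0,-12,1],[0,-6.7,0,8.7,0,-15.5,1],[0,-8.4,0,11.8,0,-18.8,1],[0,-10,0,15.1,0,-21.8,1],[0,-11.7,0,18.6,0,-24.5,1],[0,-12.7,0,20.8,0,-26,1]]
  ]
}}

```text
clock: 19.55
eef_pos: [0.5916, 0.0362, 0.0754]
orientation: [3.055, 0.212, -0.571]
ft_force: [-4.5, -1.6, -1.2]
gripper_width: 0.105
```

>>> {"fn": "move_arm", "kwargs": {
  "moves": [
    [[0,0,0,0,0,0,1],[0,0,0,0,0,0,1],[0,0,0,0,0,0,1],[0,0,0,0,0,0,1],[0,0,0,0,0,0,1],[0,0,0,0,0,0,1],[0,0,0,0,0,0,1],[0,0,0,0,0,0,1]]
  ]
}}

```text
clock: 20.55
eef_pos: [0.5921, 0.0363, 0.0756]
orientation: [3.056, 0.212, -0.567]
ft_force: [-4.2, -2.9, -1.9]
gripper_width: 0.105
```

```bash
python3 - <<'E'
from h import *
f=grab_frame('scene');crop(f,200,130,300,235,6,'s8c.png');cv2.imwrite('pics/s8.png',f)
cv2.imwrite('pics/t8.png',grab_frame('top'))
s=sense();print(s['eef_pos'],s['orientation'],s['ft_force'],s['gripper_width'])
R=Rn.from_rotvec(s['orientation']).as_matrix();g=s['eef_pos']-.011*R[:,2]
xf=np.array([np.cos(YAW),np.sin(YAW)]);d=g[:2]@xf-(.597+.018);dz=g[2]-.036;print('grasp pt',g,d,dz,'r',np.hypot(d,dz),'ang',np.degrees(np.arctan2(dz,-d))-6.5)
E
```

```text
[0.5921132  0.03631808 0.07560188] [ 3.05613506  0.21251835 -0.56656722] [-4.48168214 -2.58953647 -1.41452818] 0.10697540199753379
grasp pt [0.59601757 0.03687284 0.08587067] -0.019197501219639257 0.049870667967240635 r 0.053438072350869954 ang 62.44600196721571
```

View pics/s8c.png

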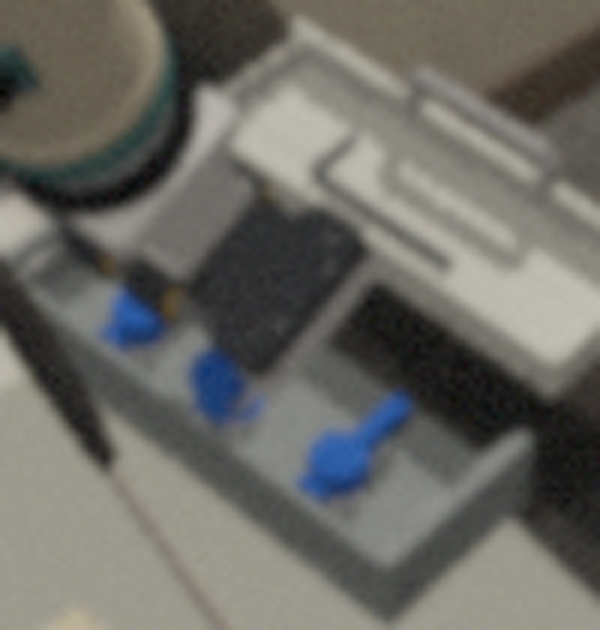

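View pics/t8.png

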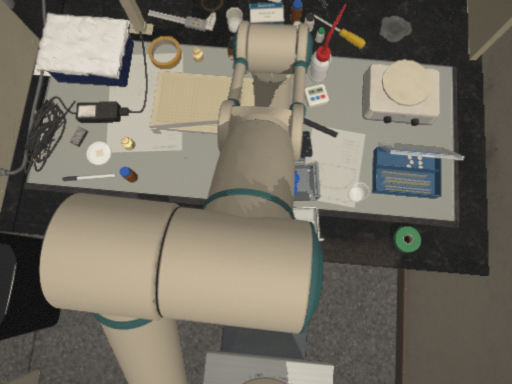

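View pics/s8.png

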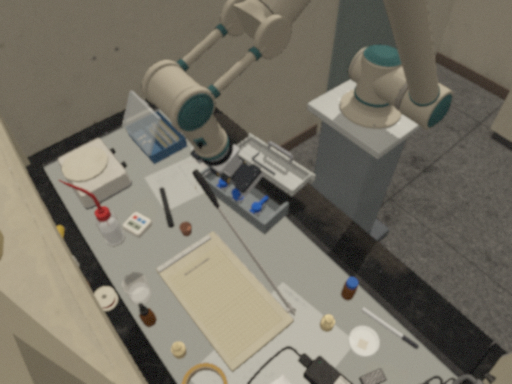

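```bash
python3 -c "
from station import *
print(job_done());print(sense()['clock'])"
```

```text
the job is handed in; nothing more can be done
None
the job is handed in; nothing more can be done
```

The middle bolt is the loose one. The drawer is open, and I handed the job in at about 20.7 s with the gripper still holding the middle cap up at about 62°.

- **Drawer:** I pulled it by its handle against a firm stop, about 33 N where friction alone is 2 N. It only travelled about 96 mm because it seems to have started slightly open. Pictures put its rear edge 79–88 mm in front of the bolt row, against the stated 82 mm, and it had not moved by the last picture.
- **Taps:** The middle bolt sank about 5 mm at roughly 6 N. The left and right bolts did not give, at 48 N and 29 N. The left reading was harder than I intended for a tap.
- **Cap:** I gripped the front tab and swung it up along its hinge arc. The 62° comes from the grasp point, which lies 53 mm from the hinge as it should. The grip on the 10 mm tab is steady, and the last picture shows the middle cap tipped up.
- **Others:** In the last picture the left cap is shut. The right cap is partly hidden behind the gripper, but what shows of it has not moved. The vial, beaker and tape are where they were.

While lowering to grip, the fingertips touched the base plate at about 8 N. I raised the tool 2.5 mm before closing on the tab.

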